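# Draw the rolling pin out of its decked box and hold it up

## Robot

A 6-joint arm with a two-finger parallel gripper is mounted at the origin on a cart in front of the work surface, level with it; the furniture and walls round the work are solid. World frame = base frame: x ahead of the robot, y to its left, z up, the work surface at z = 0. Lengths are in m, angles in rad, forces in N, time in s.
With the tool pointing down it reaches from about 0.35 to 0.725 m from the base axis. Payload 6 kg.
Tool frame: the origin (TCP) lies between the finger pads; the fingertips stand 22 mm ahead of it and the grasp point (between the pads) lies 3 mm ahead of it; z points along the fingers, y is the line along which they close (so a half turn about z gives the same grasp; the last joint's range is limited). The gripper opens to 85 mm and grips with 20 to 120 N. Pads are 22 mm wide; open, the fingers measure 114 mm over their backs; the gripper's body (76 mm by 85 mm) begins 54 mm behind the grasp point. The pads swing forward as they close: fully open they stand 13 mm farther back than shut.
Start: joints at [-0.947, 0.04, 0.085, 0, -1.615, -0.334], TCP at [0.171, -0.575, 0.253] pointing down, gripper open.
Joint ranges: [-2.56, 2.56], [-1.29, 2.01], [-1.08, 1.49], [-3.29, 1.98], [-2.81, -0.18], [-2.99, 2.99]. Speed limits (rad/s): [2.57, 2.57, 3.01, 3.14, 3.14, 3.14].

## Interface

Orientations are given as a 3x3 rotation matrix whose columns are the frame's x, y, z axes.
In Python, from workcell import arm gives the robot as it stands.
- The arm moves only by the tool step_arm, never from a script. Its argument "series" is a list of rows, each a list of 5 numbers: the shift along the tool's x, y, z in mm, then the turn about the tool's z in degrees, then the closure, from -1 (fully open) to 1 (shut). In form: [[tx, ty, tz, yaw, gripper], ...]. A call has 1 to 20 rows; each row shifts and turns the commanded pose from where the row before left it, along the tool's axes as they then stand; what a row does not reach is not made up. A row lasts 1/12 s, in which the tool goes at most 41.7 mm and 7.16 degrees, less where a joint would pass 70% of its speed; a pose out of reach is approached as far as the arm can. A call is refused whole if a number of a shift passes 41.7 or a number of a turn 7.16, either way. A call with a gripper value outside its range is refused whole. The fingers move at their own pace and stop on an object; the grip force is fixed at half the most. Time passes only in rows, so rows that do not move let the fingers close. It gives the time, the measured TCP pose, the force, the opening and the grip force at its end, in the units of the state.
- arm.state(): the state, without advancing time (a new reading comes with each control period).
- arm.read_camera(name): name is "side" or "top" or "wrist"; returns a dict with "frame" (420x560x3 uint8, red, green, blue), "vertical_fov" (degrees; the focal length in pixels is half the picture's height over the tangent of half this angle, whatever the lens; pixels are square), "cx", "cy" (the principal point, pixels), "extrinsics" (4x4, takes a point from camera to world coordinates). Camera axes: x right, y up, looking along -z (the intrinsics and any distortion apply to the point x, -y, -z); pixel columns grow to the right and rows downward; lengths in m; the calibration is good to about 2 mm. A picture is of the moment at which its call begins. There is no depth.
- arm.close_job(): hands the job in; it is judged then, once.
Trained networks look in a picture, given as the dict that the camera call returned (one of the last four; its "shot" number tells which), for a name from the list of things; names that differ only in an ending like _2 or _b are one class to them, and where a whole thing is asked for, a point or a joint stands for the part that bears it (a point fixed in the world has none). Each returns a list of dicts, best first, with "p" (0 to 1); they miss things now and then, are a little off and sometimes report something else, mostly with a low value. They report only what shows in the picture. A call takes as long as a camera call.
- arm.outline_of(picture, name): "mask" (420x560 bool, what is visible of it) and "location" ([row, column] in pixels, amid what is visible of it).
The state is a dict: "time_s": time; "qpos": joint angles; "joint_velocities": joint speeds; "joint_efforts": joint torques, N m; "eef_pos": TCP position; "tcp_rot": TCP orientation; "contact_force": force on the tool from outside, world axes, zero at the start; "torque": the same for the moment, N m; "grip_width": finger opening in m; "grip_force": force on a finger pad.
Only numpy, scipy, OpenCV 4.12 (cv2) and the standard library are available. Lean on these libraries where they do the work, as an engineer would, in place of code of your own. Each camera call takes 0.05 s, during which the arm holds its last target. There are 200 camera calls.

## Task

Take the rolling pin out of the wooden storage box through the opening in its top: the pin is longer than the opening, so tilt it and draw it out without forcing it against the wood. Finish still holding the pin still in the air, with all of it at least 6 cm higher than the top of the box and not touching the box. Leave the other things where they stand, the tea light on the box's deck too.

Things in the scene. Friction and masses are not known exactly. Their poses are not given: they have to be found in the camera images.
- store_box: open-topped wooden storage box, fixed to the worktop and partly decked over: outside 150 mm (its x) by 370 mm (its y) by 100 mm high; origin under its centre on the worktop, z up. Walls 10 mm thick, inside 130 by 350 mm, inner floor 8 mm above the worktop. The wide deck is at its +y end, a narrow lip at its -y end
- deck_edge (a point): middle of the fixed deck's free edge, on top (box y = +20 mm, height 100 mm); the deck, 10 mm thick (underside at height 90 mm), runs from here to the box's +y end
- lip_edge (a point): middle of the fixed lip's free edge, on top (box y = -150 mm, height 100 mm); the lip, 10 mm thick, runs from here to the box's -y end
- cradle_a (a point): bottom of the notch, 42 mm above the worktop, of the inner cross cradle below the deck (box y = +55 mm); 12 mm thick along y, as wide as the inside, with horns up to 50 mm high at 14 to 24 mm either side of the middle
- cradle_b (a point): the same on the other, equal cradle, in the opening (box y = -95 mm)
- opening (a point): centre of the opening in the box's top, 100 mm above the worktop; the opening is 130 mm (box x) by 170 mm (box y); axes as the box's
- pin: wooden rolling pin without handles, a plain round rod 280 mm long and 30 mm in diameter, ends slightly rounded, 0.09 to 0.18 kg; origin at its centre, its y axis along its length. Lies along the box's y on the cradles, its axis 57 mm above the worktop, its centre 0 to 25 mm towards +y from the box's centre; its +y end is hidden under the deck
- pin_mid (a point): centre of the rolling pin, axes as the pin's
- pin_near (a point): centre of the pin's end face in the opening (pin y = -140 mm)
- pin_far (a point): centre of the pin's other end face, under the deck (pin y = +140 mm)
- mug_1: white mug with a handle, 87x122x90 mm, origin under its centre
- bowl_1: small white bowl, 115 mm across, 52 mm high, origin under its centre
- glass_1: clear drinking glass, 81 mm across, 91 mm high, origin under its centre
- tin_1: food tin, 76 mm across, 58 mm high, origin under its centre
- canister: round ceramic canister with a wooden lid, 82 mm across, 95 mm high, origin under its centre
- spice_jar: spice jar with a coloured cap, 45 mm across, 106 mm high, origin under its centre
- candle: tea light in a metal cup, 38 mm across, 15 mm high, standing on the box's deck, origin under its centre

How it is judged:
By the outcome, as a careful person would: the job done as asked, in the order asked, and still so for the second after the job is handed in, while the arm keeps its last pose, push and grip.
It also fails if it takes over 38 s, if anything falls off the work surface, if the arm or the gripper's body presses on something with over 40 N, if the wrist force passes 120 N, or if a joint passes its speed limit or range.

## Working session

There is one attempt and no reset: what is moved stays moved. The work goes in short steps, Python scripts to look and compute and a tool call to move; the robot and the scene stay as the last step left them, time stands still between calls to the robot, and variables do not carry over. Pictures are saved under pics/ and viewed, at most 10 in all, crops included, and the job is handed in when it is done.

Besides the shell and the picture viewer there is one more tool, called after "Call:" by a JSON object that holds its "fn" and its "kwargs", one argument or row to a line. step_arm: Moves the arm, as the interface text tells. Its arguments: {"type":"object","properties":{"series":{"type":"array","items":{"type":"array","items":{"type":"number"}}}},"required":["series"]}

```bash
mkdir -p pics; cat > h.py <<'E'
import numpy as np, cv2
from workcell import arm
def ray(p,r,c):
    f=210/np.tan(np.radians(p["vertical_fov"])/2); E=np.array(p["extrinsics"])
    d=E[:3,:3]@np.array([(c-p["cx"])/f,-(r-p["cy"])/f,-1.]); return E[:3,3],d
def at(p,r,c,z):
    o,d=ray(p,r,c); return o+d*(z-o[2])/d[2]
def proj(p,X):
    f=210/np.tan(np.radians(p["vertical_fov"])/2); E=np.array(p["extrinsics"])
    q=E[:3,:3].T@(np.array(X)-E[:3,3]); return (p["cy"]-f*q[1]/-q[2], p["cx"]+f*q[0]/-q[2])
E
python3 - <<'E'
from h import *
ims=[]
for n in("top","side"):
    p=arm.read_camera(n); print(n,{k:v for k,v in p.items() if k not in("frame",)})
    cv2.imwrite(f"pics/{n}0.png",p["frame"][:,:,::-1])
    for k in ("store_box","pin","candle","mug_1","bowl_1","glass_1","tin_1","canister","spice_jar"):
        for o in arm.outline_of(p,k)[:1]:
            m=o["mask"].astype(np.uint8); r=cv2.minAreaRect(cv2.findNonZero(m)); 
            print(k,round(o["p"],2),o["location"],m.sum(),np.round(cv2.boxPoints(r)).tolist(),at(p,*o["location"],0.05).round(3))
E
```

```text
top {'vertical_fov': 51.79981816204341, 'cx': 281.4271619659482, 'cy': 217.5523816147204, 'extrinsics': array([[ 0.00338218,  0.97615573, -0.21704505,  0.23411477],
       [-0.99999102,  0.00385588,  0.00175902, -0.01544366],
       [ 0.00255398,  0.21703715,  0.97616   ,  1.52444479],
       [ 0.        ,  0.        ,  0.        ,  1.        ]]), 'shot': 1}
store_box 0.72 [236.8, 264.1] 4604 [[212.0, 225.0], [319.0, 200.0], [330.0, 247.0], [223.0, 272.0]] [0.494 0.042 0.05 ]
pin 0.7 [233.0, 286.9] 383 [[264.0, 232.0], [303.0, 224.0], [305.0, 234.0], [266.0, 242.0]] [ 0.507 -0.037  0.05 ]
candle 0.55 [246.6, 229.5] 116 [[222.0, 247.0], [230.0, 240.0], [238.0, 248.0], [230.0, 255.0]] [0.459 0.16  0.05 ]
mug_1 0.75 [223.3, 398.9] 636 [[379.0, 226.0], [404.0, 206.0], [420.0, 226.0], [395.0, 246.0]] [ 0.543 -0.428  0.05 ]
bowl_1 0.87 [162.0, 349.8] 803 [[333.0, 148.0], [365.0, 148.0], [365.0, 178.0], [333.0, 178.0]] [ 0.768 -0.263  0.05 ]
glass_1 0.91 [186.0, 397.9] 511 [[380.0, 191.0], [399.0, 171.0], [415.0, 187.0], [395.0, 206.0]] [ 0.678 -0.432  0.05 ]
tin_1 0.65 [258.0, 396.6] 502 [
[... 1057 characters left out ...]
160.6, 342.8] 666 [[333.0, 144.0], [360.0, 144.0], [360.0, 173.0], [333.0, 173.0]] [ 0.535 -0.411  0.05 ]
bowl_1 0.66 [163.0, 268.5] 551 [[250.0, 161.0], [276.0, 148.0], [286.0, 169.0], [261.0, 182.0]] [ 0.763 -0.261  0.05 ]
glass_1 0.69 [151.0, 313.2] 551 [[302.0, 136.0], [322.0, 136.0], [322.0, 165.0], [302.0, 165.0]] [ 0.66  -0.419  0.05 ]
tin_1 0.84 [171.9, 372.9] 474 [[360.0, 161.0], [382.0, 161.0], [382.0, 184.0], [360.0, 184.0]] [ 0.413 -0.393  0.05 ]
canister 0.73 [239.1, 294.2] 5877 [[243.0, 279.0], [279.0, 169.0], [340.0, 189.0], [303.0, 299.0]] [0.484 0.054 0.05 ]
spice_jar 0.56 [327.1, 162.5] 832 [[149.0, 310.0], [169.0, 303.0], [182.0, 346.0], [162.0, 352.0]] [0.603 0.469 0.05 ]
```

View pics/top0.png

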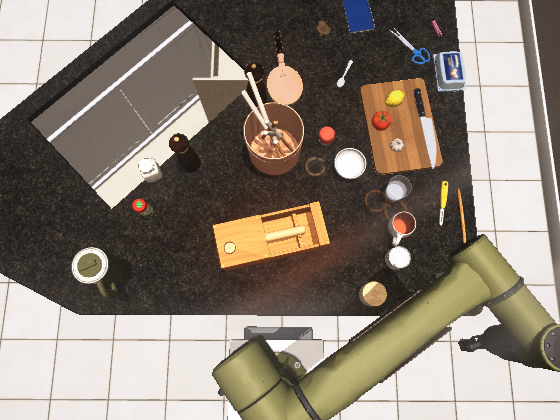

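View pics/side0.png

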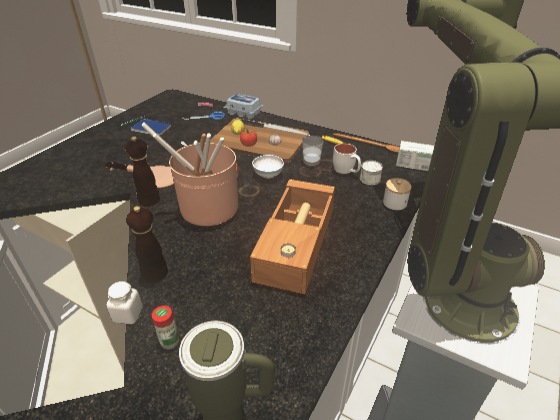

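The top view shows the box at about columns 212–330, with the deck and candle (230,247) on the left, and the pin's near end at about (304,230). The side view agrees, but its candle and canister detections are wrong. Next I fit the box pose to the masks.

```bash
cat >> h.py <<'E'
from scipy.optimize import minimize
def T(b,P):  # box -> world
    P=np.atleast_2d(P); c,s=np.cos(b[2]),np.sin(b[2])
    return np.c_[b[0]+c*P[:,0]-s*P[:,1], b[1]+s*P[:,0]+c*P[:,1], P[:,2]]
def toB(b,p):
    c,s=np.cos(b[2]),np.sin(b[2]); d=np.array(p[:2])-b[:2]; return np.array([c*d[0]+s*d[1],-s*d[0]+c*d[1]])
C=np.array([[i*.075,j*.185,k*.1] for i in(-1,1) for j in(-1,1) for k in(0,1)])
def sil(p,b):
    q=np.array([proj(p,X)[::-1] for X in T(b,C)],np.float32)
    m=np.zeros((420,560),np.uint8); cv2.fillConvexPoly(m,np.round(cv2.convexHull(q)*16).astype(np.int32),1,shift=4); return m>0
E
python3 - <<'E'
from h import *
D=[]
for n in("top","side"):
    p=arm.read_camera(n); D.append((p,arm.outline_of(p,"store_box")[0]["mask"],arm.outline_of(p,"pin")[0]["mask"]))
    for k in D[-1][1:]: pass
def hull(m):
    h=cv2.convexHull(cv2.findNonZero(m.astype(np.uint8))); o=np.zeros(m.shape,np.uint8); cv2.fillConvexPoly(o,h,1); return o>0
def cost(b,Ds=D): return sum(1-(sil(p,b)&hull(m)).sum()/(sil(p,b)|hull(m)).sum() for p,m,_ in Ds)
for Ds in (D,D[:1],D[1:]):
    r=minimize(cost,[.49,.05,.23],args=(Ds,),method="Nelder-Mead",options=dict(initial_simplex=[[.49,.05,.23],[.51,.05,.23],[.49,.07,.23],[.49,.05,.3]],xatol=1e-4,fatol=1e-5)); print(r.x.round(4),r.fun)
    if Ds is D: b=r.x
for p,_,m in D:
    ys,xs=np.nonzero(m); B=np.array([toB(b,at(p,y,x,.065)) for y,x in zip(ys,xs)])
    print("pin box xy range",np.percentile(B,[2,50,98],axis=0).round(4).tolist())
v=D[0][0]["frame"].copy()
for P in T(b,[[0,.02,.1],[0,-.15,.1],[0,-.095,.042],[0,0,.1]]): r,c=proj(D[0][0],P); cv2.circle(v,(int(c),int(r)),1,(0,0,255),-1)
cv2.imwrite("pics/top1.png",cv2.resize(v[180:290,190:350,::-1],None,fx=5,fy=5,interpolation=cv2.INTER_CUBIC))
print(arm.state())
E
```

```text
[0.4971 0.0175 0.232 ] 0.04871249803169664
[0.4966 0.0177 0.2316] 0.02336448598130836
[0.4973 0.0183 0.2347] 0.018885166006701204
pin box xy range [[-0.0188, -0.1157], [-0.0036, -0.0477], [0.0118, 0.0179]]
pin box xy range [[-0.0171, -0.1135], [-0.0021, -0.0617], [0.012, -0.0184]]
{'time_s': 1.3, 'qpos': array([-9.47315244e-01,  4.02133218e-02,  8.48151459e-02,  3.24526366e-05,
       -1.61547555e+00, -3.33672354e-01]), 'joint_velocities': array([-0.00031549,  0.00030882, -0.0011867 ,  0.00215176,  0.00098846,
        0.00064621]), 'joint_efforts': array([ 1.22029514e-04, -3.67923224e+01,  3.47441483e+01,  6.93321303e+00,
       -1.02443173e-03,  2.44991134e-05]), 'eef_pos': array([ 0.17145757, -0.57497644,  0.25326837]), 'tcp_rot': array([[-9.58298964e-01, -2.85767545e-01, -7.15131529e-05],
       [-2.85767549e-01,  9.58298965e-01,  4.39104505e-05],
       [ 5.59827987e-05,  6.25154777e-05, -9.99999996e-01]]), 'contact_force': array([ 0.05072224, -0.14604342, -0.30143821]), 'torque': array([-0.02053015, -0.02742293,  0.00564516]), 'grip_force': 0.0, 'grip_width': 0.08533182744315286}
```

View pics/top1.png

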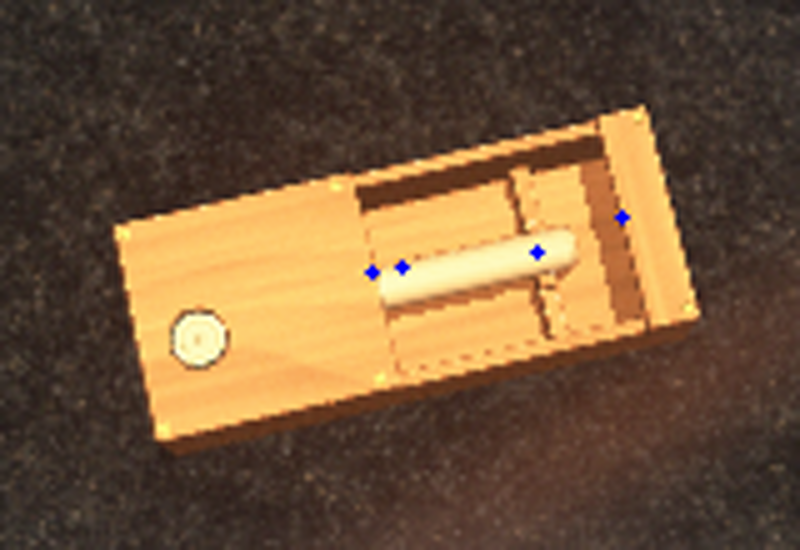

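The overlay fits: box centre at (0.497, 0.018) with yaw 0.232. The pin's near end is at box y ≈ -117 mm, so its centre is about 23 mm towards +y. I'll grip at box y = -70 mm, with tool y along box x.

Call:
{"fn": "step_arm", "kwargs": {
  "series": [
    [0,0,0,-7.1,-1],
    [0,0,0,-7.1,-1],
    [0,0,0,-7.1,-1],
    [0,0,0,-7.1,-1],
    [0,0,0,-7.1,-1],
    [0,0,0,-7.1,-1],
    [0,0,0,-7.1,-1],
    [0,0,0,-7.1,-1],
    [0,0,0,-7.1,-1],
    [0,0,0,-7.1,-1],
    [0,0,0,-7.1,-1],
    [0,0,0,-7.1,-1],
    [0,0,0,-1.5,-1],
    [0,0,0,0,-1]
  ]
}}

```text
time_s: 2.47
eef_pos: [0.1715, -0.575, 0.2533]
tcp_rot: [[0.231, -0.973, -0.0], [-0.973, -0.231, 0.0], [-0.0, 0.0, -1.0]]
contact_force: [-0.1, 0.4, -0.7]
grip_width: 0.0852
grip_force: 0.0
```

Call:
{"fn": "step_arm", "kwargs": {
  "series": [
    [-27,-28,0,0,-1],
    [-27,-28,0,0,-1],
    [-27,-28,0,0,-1],
    [-27,-28,0,0,-1],
    [-27,-28,0,0,-1],
    [-27,-28,0,0,-1],
    [-27,-28,0,0,-1],
    [-27,-28,0,0,-1],
    [-27,-28,0,0,-1],
    [-27,-28,0,0,-1],
    [-27,-28,0,0,-1],
    [-27,-28,0,0,-1],
    [-27,-28,0,0,-1],
    [-27,-28,0,0,-1],
    [-27,-28,0,0,-1],
    [-27,-28,0,0,-1],
    [0,0,0,0,-1],
    [0,0,0,0,-1]
  ]
}}

```text
time_s: 3.97
eef_pos: [0.5085, -0.0498, 0.2526]
tcp_rot: [[0.232, -0.973, -0.002], [-0.973, -0.232, -0.0], [-0.0, 0.002, -1.0]]
contact_force: [0.5, -0.9, -0.6]
grip_width: 0.0856
grip_force: 0.0
```

```bash
python3 - <<'E'
from h import *
b=[.497,.0177,.232]
s=arm.state(); print(s["time_s"],s["eef_pos"].round(4),"box",toB(b,s["eef_pos"]).round(4),"yaw err of tool y",np.degrees(np.arctan2(s["tcp_rot"][1,1],s["tcp_rot"][0,1])-b[2]).round(2)%180)
p=arm.read_camera("wrist"); v=p["frame"].copy()
for k in("pin","store_box"):
    for o in arm.outline_of(p,k)[:1]:
        ys,xs=np.nonzero(o["mask"]); 
        print(k,o["p"],len(ys))
        if k=="pin":
            B=np.array([toB(b,at(p,y,x,.06)) for y,x in zip(ys,xs)]); print(np.percentile(B,[1,50,99],axis=0).round(4).tolist()); q=np.polyfit(B[:,1],B[:,0],1); print("pin line x=",q.round(4))
for P in T(b,[[-.065,.02,.1],[.065,.02,.1],[-.065,-.15,.1],[.065,-.15,.1],[0,-.07,.072]]):
    r,c=proj(p,P); cv2.circle(v,(int(c),int(r)),3,(0,0,255),-1)
cv2.imwrite("pics/w1.png",v[:,:,::-1])
E
```

```text
3.9667 [ 0.5085 -0.0498  0.2526] box [-0.0043 -0.0684] yaw err of tool y 0.11000000000001364
pin 0.85 3668
[[-0.0147, -0.1153], [-0.0001, -0.0458], [0.0141, 0.0381]]
pin line x= [ 0.003  -0.0002]
store_box 0.61 39145
```

View pics/w1.png

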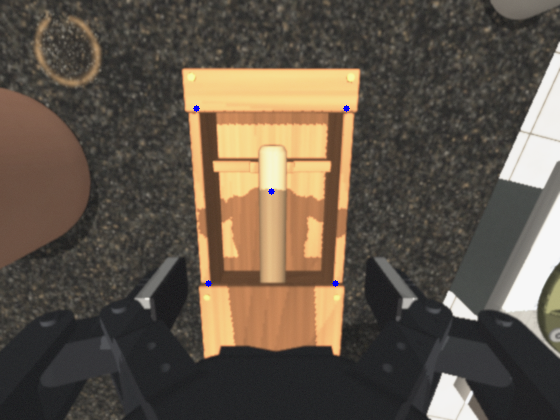

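The wrist picture confirms the fit: the projected corners sit on the opening at (197,108), (346,108), (208,283) and (335,283). The pin's axis is at column 272. I'll correct by a few mm, descend half open, and then close.

Call:
{"fn": "step_arm", "kwargs": {
  "series": [
    [2,-4,0,0,-0.4],
    [0,0,20,0,-0.4],
    [0,0,30,0,-0.4],
    [0,0,30,0,-0.4],
    [0,0,30,0,-0.4],
    [0,0,30,0,-0.4],
    [0,0,25,0,-0.4],
    [0,0,17,0,-0.4],
    [0,0,10,0,-0.4],
    [0,0,0,0,-0.4],
    [0,0,0,0,-0.4]
  ]
}}

```text
time_s: 5.03
eef_pos: [0.5127, -0.0531, 0.062]
tcp_rot: [[0.229, -0.973, 0.001], [-0.973, -0.229, -0.0], [0.0, -0.0, -1.0]]
contact_force: [-0.6, 0.1, 0.0]
grip_width: 0.0597
grip_force: 0.0
```

Call:
{"fn": "step_arm", "kwargs": {
  "series": [
    [0,0,0,0,0.1],
    [0,0,0,0,0.2],
    [0,0,0,0,0.25],
    [0,0,0,0,0.28],
    [0,0,0,0,0.28],
    [0,0,0,0,0.28]
  ]
}}

```text
time_s: 5.53
eef_pos: [0.5125, -0.0524, 0.0615]
tcp_rot: [[0.23, -0.973, 0.0], [-0.973, -0.23, 0.0], [-0.0, -0.0, -1.0]]
contact_force: [0.2, -0.2, -0.1]
grip_width: 0.0308
grip_force: 0.0
```

Call:
{"fn": "step_arm", "kwargs": {
  "series": [
    [0,0,0,0,0.31],
    [0,0,0,0,0.31],
    [0,0,0,0,0.31],
    [0,0,0,0,0.31]
  ]
}}

```text
time_s: 5.87
eef_pos: [0.5126, -0.0524, 0.0615]
tcp_rot: [[0.23, -0.973, 0.0], [-0.973, -0.23, 0.0], [-0.0, -0.0, -1.0]]
contact_force: [-0.2, -0.1, 1.5]
grip_width: 0.0293
grip_force: 8.6
```

Call:
{"fn": "step_arm", "kwargs": {
  "series": [
    [0,0,0,0,0.34],
    [0,0,0,0,0.34],
    [0,0,0,0,0.34]
  ]
}}

```text
time_s: 6.12
eef_pos: [0.5126, -0.0524, 0.0616]
tcp_rot: [[0.23, -0.973, 0.001], [-0.973, -0.23, 0.0], [-0.0, -0.001, -1.0]]
contact_force: [0.2, 0.5, 3.1]
grip_width: 0.0286
grip_force: 33.0
```

Partial closure gives a light grip of about 9 N at 0.31, so the pin can pivot between the pads. I'll lift gently with that and check.

Call:
{"fn": "step_arm", "kwargs": {
  "series": [
    [0,0,0,0,0.31],
    [0,0,0,0,0.31],
    [0,0,-4,0,0.31],
    [0,0,-4,0,0.31],
    [0,0,-4,0,0.31],
    [0,0,-4,0,0.31],
    [0,0,0,0,0.31]
  ]
}}

```text
time_s: 6.7
eef_pos: [0.5126, -0.0525, 0.0782]
tcp_rot: [[0.23, -0.973, 0.001], [-0.973, -0.23, -0.0], [0.0, -0.001, -1.0]]
contact_force: [-0.8, 0.5, -1.0]
grip_width: 0.0293
grip_force: 11.7
```

```bash
cat >> h.py <<'E'
b0=[.497,.0177,.232]
def look(name,crop=None,k=2):
    s=arm.state(); print(s["time_s"],s["eef_pos"].round(4),"boxTCP",toB(b0,s["eef_pos"]).round(4),"F",s["contact_force"].round(1),"M",s["torque"].round(2),"g",s["grip_force"],s["grip_width"])
    p=arm.read_camera("side"); v=p["frame"]
    o=arm.outline_of(p,"pin"); print([round(x["p"],2) for x in o])
    v=cv2.resize(v[130:300,230:400,::-1],None,fx=3.5,fy=3.5,interpolation=cv2.INTER_CUBIC)
    w=arm.read_camera("wrist")["frame"]; w=cv2.resize(w[100:420,180:380,::-1],(372,595))
    out=np.zeros((595,800,3),np.uint8); out[:,:428]=v[:595,80:508]; out[:,428:]=w; cv2.imwrite(name,out)
E
python3 -c "
from h import *
look('pics/l1.png')"
```

```text
6.7 [ 0.5126 -0.0525  0.0782] boxTCP [-0.0009 -0.072 ] F [-0.8  0.5 -1. ] M [-0.15  0.02 -0.01] g 11.670466661453247 0.02925989459379594
[0.5]
```

View pics/l1.png

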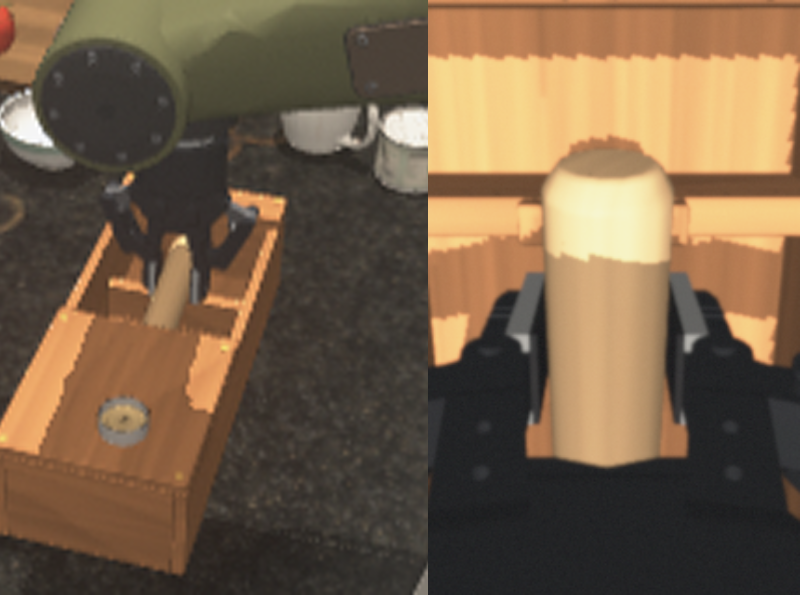

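The side crop shows the pin in the fingers, and the wrist crop shows its raised end face at about (605,170). So the near end has tilted up and the far end rests on cradle_a, with about 1 N of force. I'll continue the arc up and towards box -y.

Call:
{"fn": "step_arm", "kwargs": {
  "series": [
    [0,0,-4,0,0.31],
    [0,0,-4,0,0.31],
    [0,0,-5,0,0.31],
    [5,0,-3.4,0,0.31],
    [5,0,-3.4,0,0.31],
    [5,0,-3.4,0,0.31],
    [5,0,-3.4,0,0.31],
    [0,0,0,0,0.31],
    [0,0,0,0,0.31]
  ]
}}

```text
time_s: 7.6
eef_pos: [0.5171, -0.0724, 0.104]
tcp_rot: [[0.229, -0.973, 0.0], [-0.973, -0.229, 0.0], [-0.0, -0.0, -1.0]]
contact_force: [0.3, 0.5, -1.2]
grip_width: 0.0296
grip_force: 11.4
```

```bash
python3 -c "
from h import *
look('pics/l2.png')"
```

```text
7.6 [ 0.5171 -0.0724  0.104 ] boxTCP [-0.0012 -0.0923] F [ 0.3  0.5 -1.2] M [-0.04 -0.    0.01] g 11.4304518699646 0.02958470384246033
[0.92, 0.41]
```

View pics/l2.png

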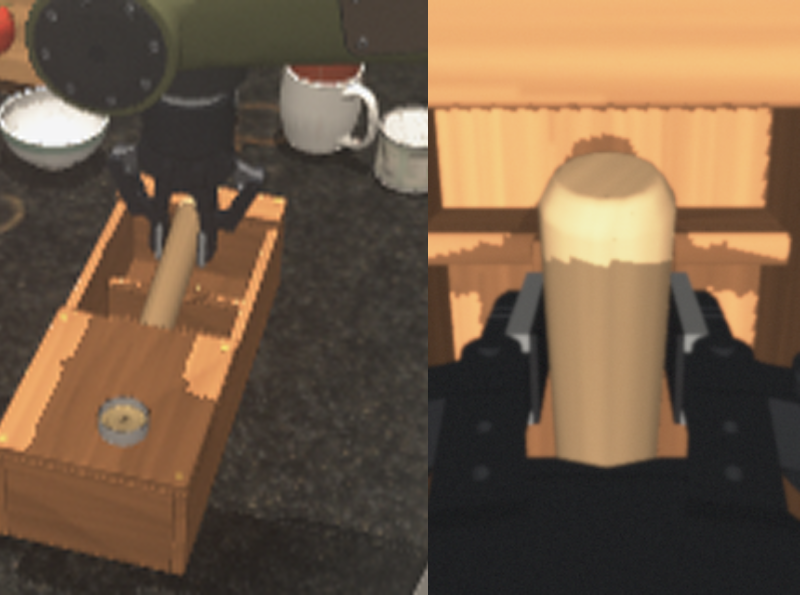

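The tilt is growing: the end face is a wider ellipse near (605,175), and contact is still about 1 N. I'll keep drawing.

Call:
{"fn": "step_arm", "kwargs": {
  "series": [
    [5,0,-3.5,0,0.31],
    [5,0,-3.5,0,0.31],
    [5,0,-3.5,0,0.31],
    [5,0,-3.5,0,0.31],
    [5,0,-2,0,0.31],
    [6,0,-2.3,0,0.31],
    [6,0,-2.3,0,0.31],
    [6,0,-2.3,0,0.31],
    [6,0,-2.3,0,0.31],
    [6,0,-2.3,0,0.31],
    [0,0,0,0,0.31],
    [0,0,0,0,0.31]
  ]
}}

```text
time_s: 8.75
eef_pos: [0.5297, -0.1258, 0.1314]
tcp_rot: [[0.229, -0.973, -0.0], [-0.973, -0.229, 0.0], [-0.0, 0.0, -1.0]]
contact_force: [0.6, 0.8, -0.9]
grip_width: 0.0294
grip_force: 11.4
```

```bash
python3 -c "
from h import *
look('pics/l3.png')"
```

```text
8.75 [ 0.5297 -0.1258  0.1314] boxTCP [-0.0012 -0.1472] F [ 0.6  0.8 -0.9] M [-0.05 -0.02  0.01] g 11.356600821018219 0.02936403122105922
[0.77, 0.24]
```

View pics/l3.png

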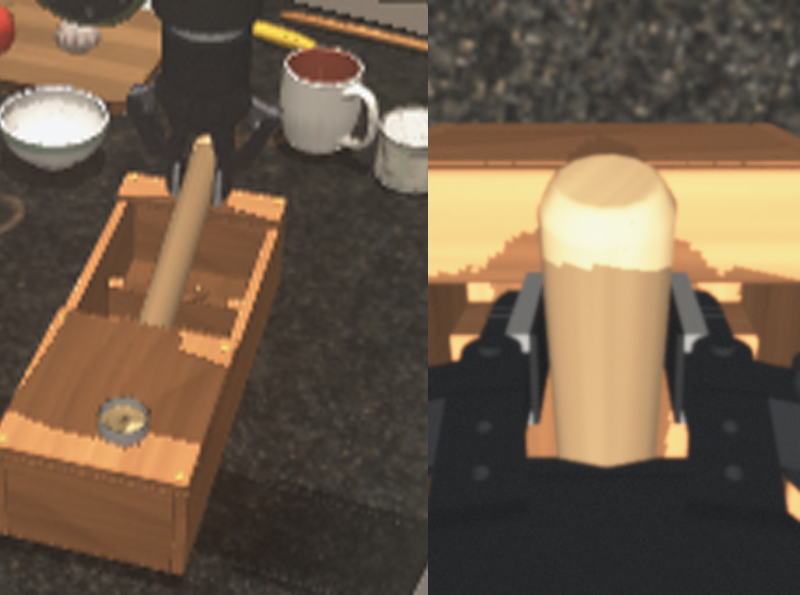

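The near end is over the lip and the pin lies clear between lip and deck edge, with the tea light undisturbed at (124,420). Now I'll clamp firmly and draw along the axis.

Call:
{"fn": "step_arm", "kwargs": {
  "series": [
    [0,0,0,0,0.4],
    [0,0,0,0,0.4],
    [0,0,0,0,0.4],
    [4,0,-1.6,0,0.4],
    [8,0,-3,0,0.4],
    [8,0,-3,0,0.4],
    [8,0,-3,0,0.4],
    [8,0,-3,0,0.4],
    [8,0,-3,0,0.4],
    [8,0,-3,0,0.4],
    [8,0,-3,0,0.4],
    [8,0,-3,0,0.4],
    [8,0,-3,0,0.4],
    [8,0,-3,0,0.4],
    [0,0,0,0,0.4],
    [0,0,0,0,0.4]
  ]
}}

```text
time_s: 10.23
eef_pos: [0.549, -0.2076, 0.1629]
tcp_rot: [[0.229, -0.973, -0.0], [-0.973, -0.229, 0.0], [-0.0, 0.0, -1.0]]
contact_force: [-0.2, 0.2, -0.9]
grip_width: 0.028
grip_force: 59.2
```

```bash
python3 -c "
from h import *
look('pics/l4.png')"
```

```text
10.2333 [ 0.549  -0.2076  0.1629] boxTCP [-0.0012 -0.2312] F [-0.2  0.2 -0.9] M [-0.12  0.03  0.02] g 59.19759392738342 0.027978151695261994
[0.71, 0.57]
```

View pics/l4.png

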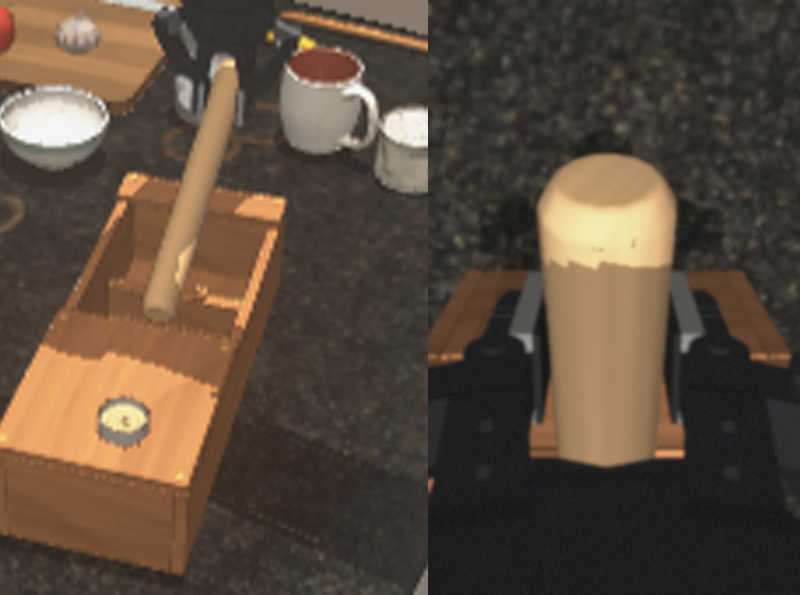

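The far end, near (160,305) in the crop, is clear of the deck edge, and force is about the pin's weight alone. I'll lift straight up by about 140 mm.

Call:
{"fn": "step_arm", "kwargs": {
  "series": [
    [1,0,-5,0,0.4],
    [0,0,-10,0,0.4],
    [0,0,-15,0,0.4],
    [0,0,-15,0,0.4],
    [0,0,-15,0,0.4],
    [0,0,-15,0,0.4],
    [0,0,-15,0,0.4],
    [0,0,-15,0,0.4],
    [0,0,-15,0,0.4],
    [0,0,-12,0,0.4],
    [0,0,-8,0,0.4],
    [0,0,-4,0,0.4],
    [0,0,0,0,0.4],
    [0,0,0,0,0.4],
    [0,0,0,0,0.4],
    [0,0,0,0,0.4]
  ]
}}

```text
time_s: 11.72
eef_pos: [0.549, -0.2081, 0.306]
tcp_rot: [[0.23, -0.973, -0.002], [-0.973, -0.23, 0.0], [-0.001, 0.001, -1.0]]
contact_force: [-0.0, 0.1, -1.8]
grip_width: 0.028
grip_force: 59.3
```

```bash
python3 - <<'E'
from h import *
s=arm.state(); print(s["time_s"],s["eef_pos"].round(4),toB(b0,s["eef_pos"]).round(4),s["contact_force"].round(1),s["grip_force"])
p=arm.read_camera("side"); o=arm.outline_of(p,"pin")[0]; g=s["eef_pos"]-[0,0,.003]
ys,xs=np.nonzero(o["mask"]); print(o["p"],ys.min(),ys.max(),xs.min(),xs.max())
ax=np.array([-np.sin(.232),np.cos(.232),0])
for t in (15,20,25,30,35,40):   # far end for tilt t, projected; compare with lowest mask row
    a=np.radians(t); e=g+.235*(np.cos(a)*ax-np.array([0,0,np.sin(a)])); print(t,e.round(3),np.round(proj(p,e)),"low z",round(e[2]-.015*np.cos(a),3))
cv2.imwrite("pics/f.png",p["frame"][:,:,::-1])
E
```

```text
11.7167 [ 0.549  -0.2081  0.306 ] [-0.0013 -0.2317] [-0.   0.1 -1.8] 59.26069289445877
0.88 106 180 295 323
15 [0.497 0.013 0.242] [175. 299.] low z 0.228
20 [0.498 0.007 0.223] [180. 299.] low z 0.209
25 [ 0.5   -0.001  0.204] [184. 300.] low z 0.19
30 [ 0.502 -0.01   0.185] [187. 300.] low z 0.173
35 [ 0.505 -0.021  0.168] [190. 301.] low z 0.156
40 [ 0.508 -0.033  0.152] [192. 302.] low z 0.14
```

View pics/f.png

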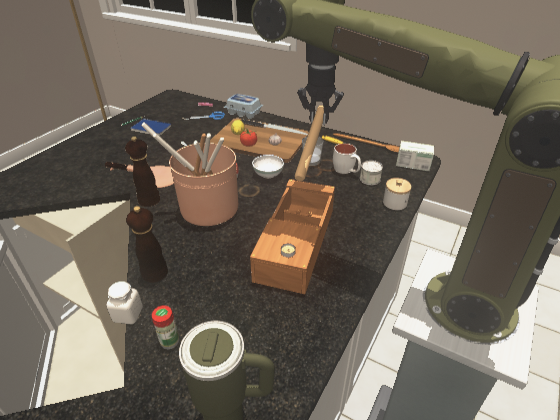

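The pin hangs clear above the box, with its far end at about (300,178). Its lowest point is at about 0.21 m, against the 0.16 m needed, and the other things haven't moved.

```bash
python3 -c "
from workcell import arm
print(arm.close_job())"
```

```text
the job is handed in; nothing more can be done
None
```

I drew the rolling pin out through the opening and handed the job in at about 12 s; it is held still, its lowest point about 11 cm above the box's top by estimate, with only about 1 N of contact read while drawing it out and the tea light and other things left in place.

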